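# Fish the flux tin out of the pigeonhole with the bent rod

## Robot

A 7-joint arm with a two-finger parallel gripper is mounted at the origin on a cart in front of the work surface, level with it; the furniture and walls round the work are solid. World frame = base frame: x ahead of the robot, y to its left, z up, the work surface at z = 0. Lengths are in mm, angles in rad, forces in N, time in s.
With the tool pointing down it reaches from about 400 to 875 mm from the base axis. Payload 6.5 kg.
Tool frame: the origin (TCP) lies at the very end of the fingers, on their centre line; the grasp point (between the pads) lies 19 mm behind it; z points along the fingers, y is the line along which they close (so a half turn about z gives the same grasp; the last joint's range is limited). The gripper opens to 88 mm and grips with 3 to 60 N. Pads are 18 mm wide; open, the fingers measure 123 mm over their backs; the gripper's body (75 mm by 187 mm) begins 45 mm behind the grasp point.
Start: joints at [-1.264, 0.536, -0.004, 1.538, 0.003, 1.067, -0.071], TCP at [236.741, 605.346, 238.716] pointing down, gripper open.
Joint ranges: [-2.7, 2.7], [-0.37, 2.16], [-1.27, 1.26], [0.24, 2.4], [-1.31, 4.45], [0.19, 1.91], [-2.76, 2.76]. Speed limits (rad/s): [2.39, 2.39, 3.14, 3.14, 3.14, 3.14, 3.14].

## Interface

Orientations are given as a unit quaternion [x, y, z, w].
In Python, from cell import get_state, get_image, close_job, outline_of, spot_point gives the robot as it stands.
- The arm moves only by the tool apply_moves, never from a script. Its argument "series" is one flat list of numbers, 6 for each row, row after row: the shift along the tool's x, y, z in m, then the turn, a rotation vector about the tool's x, y, z in degrees. In form: [x, y, z, rx, ry, rz, x, y, z, rx, ry, rz, ...]. A call has 1 to 10 rows; each row is the pose to reach, as a shift and turn from the pose commanded when the call began, along the tool's axes at that moment; what a row does not reach only later rows make up. A row lasts 1/8 s, in which the tool goes at most 62.5 mm and 10.7 degrees, less where a joint would pass 70% of its speed; a pose out of reach is approached as far as the arm can. A call with a gripper value outside its range is refused whole. "gripper" is the closure in counts, from 0 (fully open) to 255 (shut), set as the call begins (left out, the last holds). The fingers move at their own pace and stop on an object; the grip force is fixed at half the most. Time passes only in rows, so rows that repeat a pose let the fingers close. It gives the time, the measured TCP pose, the force, the opening and the grip force at its end, in the units of the state.
- get_state(): the state, without advancing time (a new reading comes with each control period).
- get_image(name): name is "scene" or "top" or "wrist"; returns a dict with "color" (420x560x3 uint8, red, green, blue), "range_z" (420x560 float32, mm along the optical axis (not along the pixel's ray), 0 where there is no reading), "mtx" (3x3 intrinsics, pixels), "R" (3x3) and "t" (3): a world point X has camera coordinates R X + t. Camera axes: x right, y down, z forward; pixel columns grow to the right and rows downward; lengths in mm; the calibration is good to about 2 mm. A picture is of the moment at which its call begins.
- close_job(): hands the job in; it is judged then, once.
Trained networks look in the newest picture that a camera, given by its name, has taken for a name from the list of things; names that differ only in an ending like _2 or _b are one class to them, and where a whole thing is asked for, a point or a joint stands for the part that bears it (a point fixed in the world has none). Each returns a list of dicts, best first, with "conf" (0 to 1); they miss things now and then, are a little off and sometimes report something else, mostly with a low value. They report only what shows in the picture. A call takes as long as a camera call. They do not tell look-alikes from the thing itself.
- outline_of(camera, target): "pixels" (420x560 bool, what is visible of it) and "position" ([column, row] in pixels, amid what is visible of it).
- spot_point(camera, target): "position" ([column, row] in pixels: a listed point, or the origin of a listed thing).
The state is a dict: "time_s": time; "joint_positions": joint angles; "joint_vel": joint speeds; "effort": joint torques, N m; "tcp_pos": TCP position; "eef_rot": TCP orientation; "ft_force": force on the tool from outside, world axes, zero at the start; "ft_torque": the same for the moment, N m; "finger_gap": finger opening in mm; "grasp_force": force on a finger pad.
Only numpy, scipy, OpenCV 4.12 (cv2) and the standard library are available. Lean on these libraries where they do the work, as an engineer would, in place of code of your own. Each camera call takes 0.05 s, during which the arm holds its last target. There are 200 camera calls.

## Task

The round flux tin has slid to the back of one of the narrow bays of the plywood rack. Take the bent rod by its wooden handle, reach in, press its rubber toe lightly on the tin's lid and draw the tin out until it stands upright wholly in front of the bay, keeping the press gentle because the lid dents, and do not lean on the rack. Then lay the rod back down on the worktop beside the rack, clear of rack and tin, and leave the things in the other two bays where they are.

Things in the scene. Friction and masses are not known exactly. Their poses are not given: they have to be found in the camera images.
- rack: Fixed plywood rack of three bays, 118 (x, without the board in front) x 182 (y) x 93 mm high, a clear parts box fixed on its roof (29 mm more). Origin: centre of its underside; x points into the bays, y left as seen looking in. Mouths at x = -59 mm, face of the back wall at x = +51. Bays 50 mm wide, centred at y = +58, 0, -58, roof underside 85 mm up, roof starts 25 mm behind the mouths.
- bay_mid (a point): Mouth of the middle bay, at worktop level, same axes as the rack. The bottom board of the bays stands out 90 mm in front of the mouths, top 3 mm above the worktop at its front edge; it is warped: from there it rises unevenly, up to twice as steep inside the bays, to 9 to 16 mm at the back wall, which differs each time and is not measured. It carries the tin all the way.
- rod_grip (a point): Bent rod, loose, 110 g: centre of its wooden handle (95 along x, 18 wide along y, 30 mm high), the place to grip, near its centre of mass. It lies upright on the handle's underside, 15 mm below this point. A 7 mm steel rod leaves the handle's front (+x) 7 mm above this point and is bent straight down at its end.
- rod_toe (a point): Underside of the rubber toe, the rounded bent-down end of the rod (12 mm diameter, 15 mm high); the rod's upper side is 26 mm above it. It lies 165 mm ahead (+x of the rod) of and 15 mm below rod_grip, level with the handle's underside. Rubber on the lid has friction of about 1.4, the tin on the varnished board 0.35.
- tin_mid (a point): Centre of the round mustard-yellow flux tin, loose, 45 mm diameter, 22 mm high, 60 to 110 g, flat lid 11 mm above this point, z up. It starts at the dead end of one of the bays; beside and behind it there is less room than the toe's width, so it can only be drawn by its lid: 2 to 4 N of press draws it, above 7 N dents the lid.
- cap_mid (a point): Centre of the dark capacitor (22 mm diameter, 34 mm high) standing in another bay; not to be disturbed.
- board_mid (a point): Centre of the small board with a pin header (21 x 30 x 14 mm) lying in the third bay; not to be disturbed.
Not all that is in view belongs to the job. Leave any blue or purple look-alike of the part that bears rod_grip alone.

How it is judged:
By the outcome, as a careful person would: the job done as asked, in the order asked, and still so for the second after the job is handed in, with the robot touching nothing.
It also fails if it takes over 61 s, if anything falls off the work surface, if the arm or the gripper's body presses on something with over 40 N, if the wrist force passes 120 N, or if a joint passes its speed limit or range.

## Working session

There is one attempt and no reset: what is moved stays moved. The work goes in short steps, Python scripts to look and compute and a tool call to move; the robot and the scene stay as the last step left them, time stands still between calls to the robot, and variables do not carry over. Pictures are saved under pics/ and viewed, at most 10 in all, crops included, and the job is handed in when it is done.

Besides the shell and the picture viewer there is one more tool, called after "Emit:" in YAML: its name, and indented under it one key for each argument. apply_moves: Moves the arm, as the interface text tells. Its arguments: {"type":"object","properties":{"series":{"type":"array","items":{"type":"number"}},"gripper":{"type":"number"}},"required":["series"]}

```bash
mkdir -p pics; cat > h.py <<'E'
import numpy as np, cv2, json
from cell import *
from scipy.spatial.transform import Rotation as Rn
def save(im,name,crop=None,scale=1):
    c=im["color"][:,:,::-1]
    if crop: x0,y0,x1,y1=crop; c=c[y0:y1,x0:x1]
    cv2.imwrite("pics/"+name,cv2.resize(c,None,fx=scale,fy=scale,interpolation=cv2.INTER_CUBIC))
def cloud(im):
    z=im["range_z"]; v,u=np.mgrid[:420,:560]; K=im["mtx"]
    p=np.stack([(u-K[0,2])/K[0,0]*z,(v-K[1,2])/K[1,1]*z,z],-1)
    w=(p-im["t"])@im["R"]; w[z==0]=np.nan
    return w
def onplane(im,px,h):
    K=im["mtx"]; d=np.linalg.solve(K,[px[0],px[1],1.])@im["R"]; c=-im["R"].T@im["t"]
    return c+d*(h-c[2])/d[2]
E
python3 - <<'E'
from h import *
np.set_printoptions(precision=1,suppress=True)
for n in ["scene","top"]:
    im=get_image(n); save(im,n+"0.png"); W=cloud(im)
    print(n,"cam",-im["R"].T@im["t"])
    for t in ["rack","bay_mid","rod_grip","rod_toe","tin_mid","cap_mid","board_mid"]:
        for r in spot_point(n,t)[:3]:
            c,q=np.round(r["position"]).astype(int); print(t,round(r["conf"],2),c,q,W[q,c] if 0<=q<420 and 0<=c<560 else "")
    np.savez(n+"0.npz",W=W,c=im["color"])
s=get_state();print(s["tcp_pos"],s["eef_rot"],s["ft_force"],s["time_s"])
E
```

```text
scene cam [ -38.1 -752.3 1090.1]
rack 0.59 354 244 [633.2 -13.3  39.2]
bay_mid 0.9 337 251 [592.8  11.2   6.4]
rod_grip 0.88 246 168 [526.5 488.3  18. ]
rod_grip 0.71 240 201 [427.3 331.6  27.6]
rod_grip 0.59 280 329 [ 302.  -157.4   34.8]
rod_toe 0.92 282 189 [576.5 317.3  27.6]
rod_toe 0.91 326 305 [ 458.  -134.7    3. ]
rod_toe 0.67 294 167 [689.  427.6   2.4]
top cam [ 332.7  166.1 1330.9]
rack 0.58 320 154 [624.   39.1 111.3]
bay_mid 0.9 320 177 [589.1  30.5   6.4]
rod_grip 0.97 135 204 [528.7 495.6  29.9]
rod_grip 0.8 399 292 [ 294.4 -149.    28.2]
rod_grip 0.67 200 246 [419.8 335.1  30.7]
rod_toe 0.91 387 232 [ 442.3 -128.2   26.1]
rod_toe 0.71 206 180 [586.6 319.6  19.6]
rod_toe 0.56 153 140 [693.7 453.1  19.9]
tin_mid 0.31 320 152 [626.4  39.9 121.4]
[236.7 605.4 238.7] [0.2 1.  0.  0. ] [-0.2 -0.1 -0. ] 0.8
```

View pics/scene0.png

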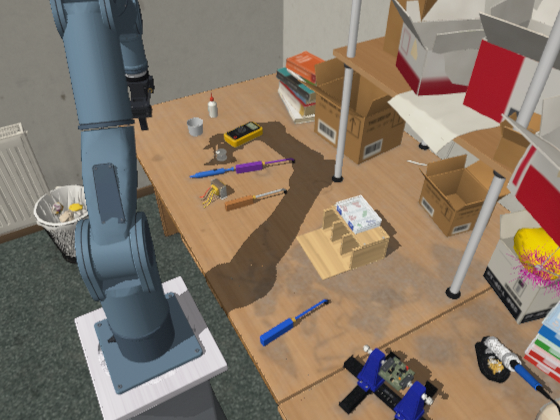

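View pics/top0.png

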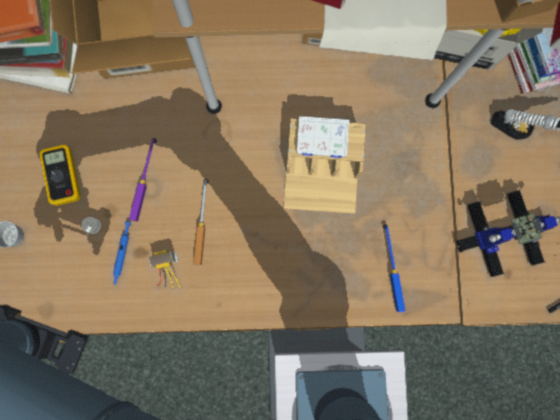

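The scene shows three rod-like things (top picture): wood-brown handle (199,243), purple (137,198) and blue (397,290). The wooden-handled one at (199,243) fits; the rack is at (322,165). I'll enlarge both to confirm.

```bash
python3 - <<'E'
from h import *
np.set_printoptions(precision=1,suppress=True)
a=np.load("top0.npz");W=a["W"]; b=np.load("scene0.npz")
A=cv2.resize(a["c"][165:280,165:245,::-1],None,fx=4,fy=4,interpolation=cv2.INTER_CUBIC)
B=cv2.resize(b["c"][190:285,290:400,::-1],None,fx=4.2,fy=4.2,interpolation=cv2.INTER_CUBIC)
C=np.zeros((460,A.shape[1]+B.shape[1],3),np.uint8);C[:A.shape[0],:A.shape[1]]=A;C[:B.shape[0],A.shape[1]:]=B
cv2.imwrite("pics/crop1.png",C)
v,u=np.mgrid[:420,:560]
# handle: height 22..40 in region
m=(u>180)&(u<225)&(v>170)&(v<275)&(W[...,2]>12)&(W[...,2]<45)
P=W[m];print(len(P),np.percentile(P[:,2],[5,50,95]))
hd=P[(P[:,0]<478)]; r=cv2.minAreaRect(hd[:,:2].astype(np.float32));print("handle",r,np.median(hd[:,2]))
c,s,_=np.linalg.svd(hd[:,:2]-hd[:,:2].mean(0)),0,0
print("all",P[np.argmax(P[:,0])],P[np.argmin(P[:,0])],hd.mean(0),c[2][0])
rod=P[P[:,0]>490];print("rod fit",np.polyfit(rod[:,0],rod[:,1],1),rod[:,0].max())
m=(u>275)&(u<375)&(v>110)&(v<220)
for lo,hi in [(2.5,9),(60,100),(80,100),(112,130)]:
    P=W[m&(W[...,2]>lo)&(W[...,2]<hi)]; r=cv2.minAreaRect(P[:,:2].astype(np.float32));print(lo,hi,len(P),r,np.median(P[:,2]));print(cv2.boxPoints(r))
E
```

```text
461 [19.2 27.8 33.4]
handle ((426.9451599121094, 339.1224670410156), (19.044090270996094, 102.72569274902344), 83.77598571777344) 28.99885625108987
all [590.  325.   16.1] [375.8 340.4  30.7] [425.4 338.5  28.5] [-1.   0.1]
rod fit [ -0.1 391.5] 590.0327497839257
2.5 9 2899 ((622.4122314453125, 14.632858276367188), (254.25685119628906, 283.13873291015625), 88.37434387207031) 5.0026796460824805
[[ 477.3 -108.4]
 [ 760.3 -116.5]
 [ 767.5  137.7]
 [ 484.5  145.7]]
60 100 1333 ((651.615234375, 21.351959228515625), (182.8883056640625, 119.74138641357422), 84.41862487792969) 91.97806626342867
[[583.1 -63.8]
 [702.3 -75.5]
 [720.1 106.5]
 [600.9 118.2]]
80 100 1272 ((651.615234375, 21.351959228515625), (182.8883056640625, 119.74138641357422), 84.41862487792969) 92.15139227254389
[[583.1 -63.8]
 [702.3 -75.5]
 [720.1 106.5]
 [600.9 118.2]]
112 130 1841 ((665.6348876953125, 32.10939025878906), (118.45486450195312, 91.4968032836914), 84.23889923095703) 121.16728513187815
[[614.2 -22.2]
 [705.2 -31.4]
 [717.1  86.4]
 [626.1  95.6]]
```

View pics/crop1.png

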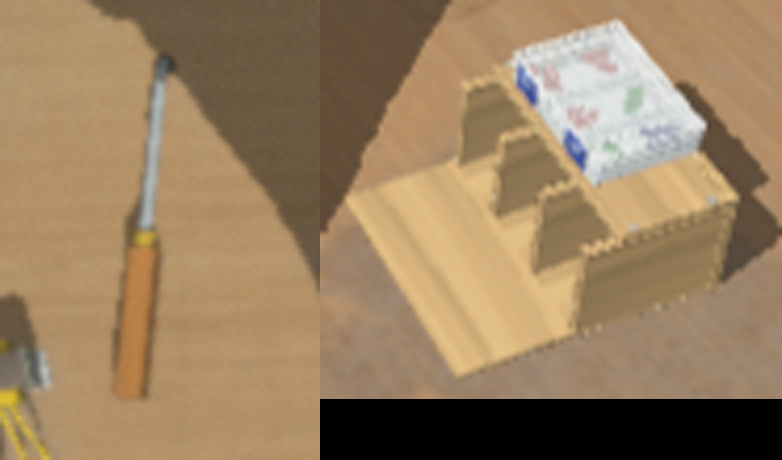

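The crop confirms it: brown wooden handle with a brass ferrule, steel rod and dark toe (crop (162,62)), which is the rod meant. The rack opens toward the robot and its bay interiors are hidden from here. Next I need the wrist camera's mount geometry.

```bash
python3 - <<'E'
from h import *
np.set_printoptions(precision=3,suppress=True)
im=get_image("wrist");s=get_state()
T=Rn.from_quat(s["eef_rot"]).as_matrix();print(T,s["tcp_pos"])
print("cam in tool",T.T@(-im["R"].T@im["t"]-np.array(s["tcp_pos"])));print("cam axes in tool (cols)",T.T@im["R"].T);print(im["mtx"])
E
```

```text
[[-0.931  0.364  0.   ]
 [ 0.364  0.931  0.   ]
 [-0.     0.    -1.   ]] [236.724 605.363 238.757]
cam in tool [  81.782   -0.762 -146.403]
cam axes in tool (cols) [[-0.    -0.949 -0.316]
 [ 1.    -0.     0.   ]
 [-0.    -0.316  0.949]]
[[333.2     0.    277.381]
 [  0.    333.2   209.955]
 [  0.      0.      1.   ]]
```

```bash
cat >> h.py <<'E'
YAW=-5.6
def tool(yaw,tilt=0,pos=None):
    # tool x points back to robot, z down, tilted forward by tilt
    return Rn.from_euler("z",yaw,degrees=True)*Rn.from_matrix([[-1,0,0],[0,1,0],[0,0,-1]])*Rn.from_euler("y",-tilt,degrees=True)
def rel(pos,R,s=None):
    s=s or get_state(); T=Rn.from_quat(s["eef_rot"])
    d=T.inv().apply(np.array(pos)-s["tcp_pos"])/1000; r=(T.inv()*R).as_rotvec(degrees=True)
    return np.round(d,4).tolist()+np.round(r,2).tolist()
RC=np.array([651.6,21.4,0]); RR=Rn.from_euler("z",YAW,degrees=True)
def rack2w(x,y,z=0): return RC+RR.apply([x,y,z])
def w2rack(p): return RR.inv().apply(np.asarray(p)-RC)
E
python3 -c "
from h import *
R=tool(YAW,40);print(R.as_matrix());print(rel([546,32,191],R))"
```

```text
[[-0.76238842  0.0975829   0.63971984]
 [ 0.07475284  0.9952274  -0.06272508]
 [-0.64278761  0.         -0.76604444]]
[-0.4968, -0.4214, 0.0478, -5.5, -39.74, -15.11]
```

Emit:
apply_moves:
  series: [-0.497, -0.421, 0.048, -5.5, -39.7, -15.1, -0.497, -0.421, 0.048, -5.5, -39.7, -15.1, -0.497, -0.421, 0.048, -5.5, -39.7, -15.1, -0.497, -0.421, 0.048, -5.5, -39.7, -15.1, -0.497, -0.421, 0.048, -5.5, -39.7, -15.1, -0.497, -0.421, 0.048, -5.5, -39.7, -15.1, -0.497, -0.421, 0.048, -5.5, -39.7, -15.1, -0.497, -0.421, 0.048, -5.5, -39.7, -15.1, -0.497, -0.421, 0.048, -5.5, -39.7, -15.1, -0.497, -0.421, 0.048, -5.5, -39.7, -15.1]

```text
time_s: 2.1
tcp_pos: [455.7, 199.0, 192.3]
eef_rot: [0.041, 0.941, -0.031, 0.334]
ft_force: [-0.2, 0.4, 0.6]
finger_gap: 88.1
grasp_force: 0.0
```

```bash
python3 - <<'E'
from h import *
np.set_printoptions(precision=1,suppress=True)
s=get_state();print(s["time_s"],s["tcp_pos"],rel([546,32,191],tool(YAW,40),s))
im=get_image("wrist");W=cloud(im);np.savez("wr1.npz",W=W)
im2=dict(im);im2["color"]=im["color"][::-1,::-1];save(im2,"w1.png")
for t in ["bay_mid","tin_mid","cap_mid","board_mid"]:
    for r in spot_point("wrist",t)[:2]:
        c,q=np.round(r["position"]).astype(int); print(t,round(r["conf"],2),c,q,W[q,c],w2rack(W[q,c]))
E
```

```text
2.1 [455.7 199.  192.3] [-0.0785, -0.1573, 0.0717, -1.36, -0.89, 1.14]
bay_mid 0.87 152 168 [588.3  31.1   7.1] [-64.    3.5   7.1]
tin_mid 0.72 164 219 [595.6  57.6  73.3] [-59.2  30.6  73.3]
cap_mid 0.33 210 215 [678.6  77.9  17.8] [21.3 58.9 17.8]
board_mid 0.49 210 214 [679.3  77.4  15.7] [22.1 58.4 15.7]
```

View pics/w1.png

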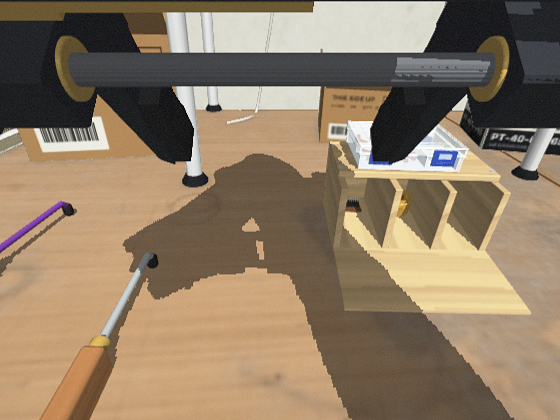

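The flipped wrist view shows the board with pin header in the left bay (350,205) and something yellow in the middle bay (405,208), so the tin is in the middle. I'll finish the move for a straight look.

Emit:
apply_moves:
  series: [-0.0785, -0.157, 0.072, -1.4, -0.9, 1.1, -0.0785, -0.157, 0.072, -1.4, -0.9, 1.1, -0.0785, -0.157, 0.072, -1.4, -0.9, 1.1, -0.0785, -0.157, 0.072, -1.4, -0.9, 1.1, -0.0785, -0.157, 0.072, -1.4, -0.9, 1.1, -0.0785, -0.157, 0.072, -1.4, -0.9, 1.1]

```text
time_s: 3.1
tcp_pos: [533.1, 55.8, 181.7]
eef_rot: [0.042, 0.939, -0.014, 0.34]
ft_force: [1.6, -0.1, 0.0]
finger_gap: 88.4
grasp_force: 0.0
```

```bash
python3 - <<'E'
from h import *
np.set_printoptions(precision=1,suppress=True)
s=get_state();print(s["time_s"],s["tcp_pos"])
im=get_image("wrist");W=cloud(im);np.savez("wr2.npz",W=W,c=im["color"])
im2=dict(im);im2["color"]=im["color"][::-1,::-1];save(im2,"w2.png",(120,130,440,370),2.4)
for t in ["bay_mid","tin_mid","cap_mid","board_mid"]:
    for r in spot_point("wrist",t)[:2]:
        c,q=np.round(r["position"]).astype(int); print(t,round(r["conf"],2),c,q,W[q,c],w2rack(W[q,c]))
hsv=cv2.cvtColor(im["color"],cv2.COLOR_RGB2HSV); K=w2rack(W.reshape(-1,3)).reshape(W.shape)
m=(abs(K[...,1])<26)&(K[...,0]>-30)&(K[...,0]<60)&(hsv[...,1]>190)&(K[...,2]<60)
P=K[m];print("yellow",len(P))
if len(P): print(np.percentile(P,[1,5,25,50,75,95,99],axis=0)); 
# board profile mid bay
for x in range(-150,30,10):
    q=K[(abs(K[...,1])<15)&(abs(K[...,0]-x)<5)&(K[...,2]<30)]; print(x,len(q),np.median(q[:,2]) if len(q) else "",end="; ")
# dividers: y of points at mouth height 50..80
q=K[(K[...,0]>-63)&(K[...,0]<-57)&(K[...,2]>30)&(K[...,2]<80)]
print(np.histogram(q[:,1],bins=np.arange(-100,101,4)))
E
```

```text
3.1 [533.1  55.8 181.7]
bay_mid 0.74 251 113 [586.4  26.5   6.2] [-65.4  -1.3   6.2]
cap_mid 0.84 201 188 [655.9 -36.5  36.6] [  9.9 -57.2  36.6]
board_mid 0.86 307 181 [678.5  75.7  18.3] [21.4 56.7 18.3]
yellow 9
[[ 17.  -12.   31.5]
 [ 17.9 -11.9  31.7]
 [ 19.7  -8.9  32.3]
 [ 26.4  -5.8  32.4]
 [ 27.8   7.7  32.7]
 [ 30.6   7.8  33. ]
 [ 30.8   7.9  33.1]]
-150 732 1.1618699406125081; -140 556 3.7462428585641403; -130 506 4.045717014338138; -120 468 4.441874045849618; -110 424 4.744269464638942; -100 392 5.1156796557210535; -90 351 5.48904602488051; -80 318 5.790560404791485; -70 296 6.159431611795629; -60 270 6.519697815472486; -50 266 7.113923618972541; -40 240 7.625932303635985; -30 224 8.160882871587583; -20 211 8.806486497003286; -10 185 9.26421726663131; 0 458 15.258816306871601; 10 98 16.906691077242225; 20 0 ; (array([  0,   0, 157, 220,  77,   0,   0,   0,   0,   0,   0,   0,   0,
         0,   0,   0,  59, 209, 165,   0,   0,   0,   0,   0,   0,   0,
         0,   0,   0,   0,   0, 179, 207,  33,   0,   0,   0,   0,   0,
         0,   0,   0,   0,   0,   0,  97, 214, 116,   0,   0]), array([-100,  -96,  -92,  -88,  -84,  -80,  -76,  -72,  -68,  -64,  -60,
        -56,  -52,  -48,  -44,  -40,  -36,  -32,  -28,  -24,  -20,  -16,
        -12,   -8,   -4,    0,    4,    8,   12,   16,   20,   24,   28,
         32,   36,   40,   44,   48,   52,   56,   60,   64,   68,   72,
         76,   80,   84,   88,   92,   96,  100]))
```

View pics/w2.png

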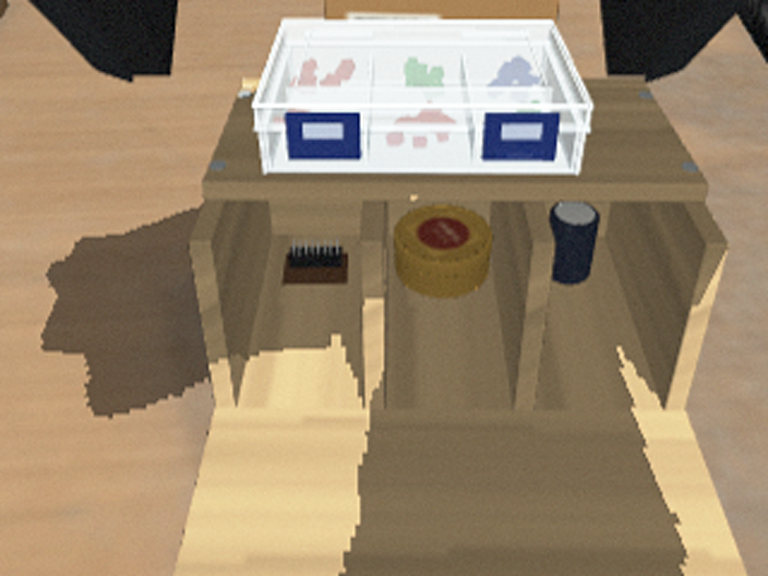

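The middle bay holds the mustard tin with its red label (crop (442,240)). The header board is in the left bay, the capacitor in the right. The board profile was measured too. Now to fit the tin's centre and aim at the rod.

```bash
python3 - <<'E'
from h import *
from scipy.optimize import least_squares
np.set_printoptions(precision=1,suppress=True)
W=np.load("wr2.npz")["W"];K=w2rack(W.reshape(-1,3))
P=K[(abs(K[:,1])<24)&(K[:,0]>-20)&(K[:,0]<48)&(K[:,2]>13)&(K[:,2]<45)]
lid=P[(P[:,2]>29)];print(len(P),len(lid),np.percentile(lid,[2,10,50,90,98],axis=0))
side=P[(P[:,2]>14)&(P[:,2]<29)]
f=least_squares(lambda c:np.hypot(side[:,0]-c[0],side[:,1]-c[1])-22.5,[25,0],loss="soft_l1");print("tin",f.x,len(side),np.abs(f.fun).mean())
print("lid plane",np.linalg.lstsq(np.c_[lid[:,:2],np.ones(len(lid))],lid[:,2],rcond=None)[0])
# rod target: grip 15mm ahead of handle centre
g=np.array([423,339]);a=np.deg2rad(-6.2);u=np.array([np.cos(a),np.sin(a)])
R=tool(-6.2)
for z in (120,):print(rel([*(g+15*u),z],R))
print(g+15*u)
E
```

```text
1289 869 [[  1.2 -21.1  29.5]
 [  5.2 -16.6  30.8]
 [ 20.3  -0.9  32. ]
 [ 37.4  14.5  33.1]
 [ 42.4  19.9  33.7]]
tin [24.3 -1.2] 389 0.5421343747640761
lid plane [ 0.1 -0.  30.6]
[0.1329, 0.2736, -0.0301, 0.21, 39.95, 0.83]
[437.9 337.4]
```

Emit:
apply_moves:
  series: [0.133, 0.274, -0.03, 0.2, 40, 0.8, 0.133, 0.274, -0.03, 0.2, 40, 0.8, 0.133, 0.274, -0.03, 0.2, 40, 0.8, 0.133, 0.274, -0.03, 0.2, 40, 0.8, 0.133, 0.274, -0.03, 0.2, 40, 0.8, 0.133, 0.274, -0.03, 0.2, 40, 0.8, 0.133, 0.274, -0.03, 0.2, 40, 0.8, 0.133, 0.274, -0.03, 0.2, 40, 0.8, 0.133, 0.274, -0.03, 0.2, 40, 0.8]

```text
time_s: 4.47
tcp_pos: [439.1, 335.8, 120.3]
eef_rot: [0.055, 0.998, -0.0, 0.0]
ft_force: [0.0, -1.2, -0.0]
finger_gap: 88.1
grasp_force: 0.0
```

```bash
python3 - <<'E'
from h import *
np.set_printoptions(precision=2,suppress=True)
s=get_state();print(s["time_s"],s["tcp_pos"],s["ft_force"],rel([437.9,337.4,120],tool(-6.2),s))
im=get_image("wrist");W=cloud(im);c=im["color"]
im2=dict(im);im2["color"]=c[::-1,::-1];save(im2,"w3.png")
hsv=cv2.cvtColor(c,cv2.COLOR_RGB2HSV)
m=(W[...,2]>10)&(W[...,2]<40)&(abs(W[...,1]-337)<40)&(W[...,0]>360)&(W[...,0]<620)
P=W[m];P=P[np.isfinite(P[:,0])];print(len(P),P.min(0),P.max(0))
h=P[(P[:,2]>26)];print("handle top",cv2.minAreaRect(h[:,:2].astype(np.float32)),np.median(h[:,2]))
r=P[(P[:,0]>490)];print(np.polyfit(r[:,0],r[:,1],1) if len(r) else "")
print(s["eef_rot"])
E
```

```text
4.475 [439.09 335.76 120.27] [ 0.05 -1.24 -0.02] [0.0014, 0.0015, 0.0003, -0.04, 0.02, -0.12]
3792 [374.25 322.31  10.47] [551.31 352.53  32.61]
handle top ((461.57159423828125, 334.6326599121094), (18.033374786376953, 174.48013305664062), 83.74244689941406) 30.098342125319967
[ -0.11 383.92]
[ 0.06  1.   -0.    0.  ]
```

View pics/w3.png

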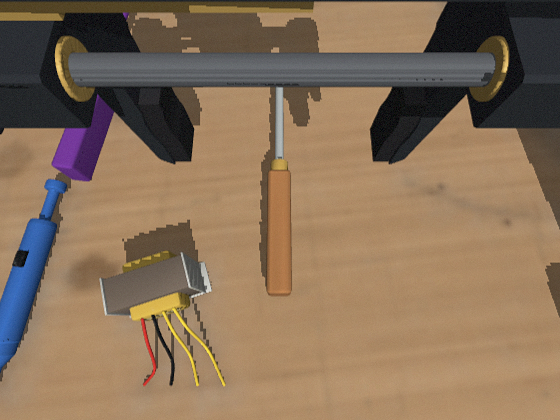

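Emit:
apply_moves:
  series: [0.001, 0.0015, 0.05, 0, 0, 0, 0.001, 0.0015, 0.09, 0, 0, 0, 0.001, 0.0015, 0.11, 0, 0, 0, 0.001, 0.0015, 0.1175, 0, 0, 0, 0.001, 0.0015, 0.1175, 0, 0, 0, 0.001, 0.0015, 0.1175, 0, 0, 0]

```text
time_s: 5.28
tcp_pos: [438.9, 338.6, 4.1]
eef_rot: [0.055, 0.998, 0.001, 0.001]
ft_force: [-0.9, 0.1, 1.1]
finger_gap: 87.9
grasp_force: 0.0
```

Emit:
apply_moves:
  series: [0, 0, 0, 0, 0, 0, 0, 0, 0, 0, 0, 0, 0, 0, 0, 0, 0, 0, 0, 0, 0, 0, 0, 0, 0, 0, 0, 0, 0, 0, 0, 0, 0, 0, 0, 0, 0, 0, 0, 0, 0, 0, 0, 0, 0, 0]
  gripper: 255

```text
schema error: expected a multiple of 6 numbers
```

Emit:
apply_moves:
  series: [0, 0, 0.001, 0, 0, 0, 0, 0, 0.001, 0, 0, 0, 0, 0, 0.001, 0, 0, 0, 0, 0, 0.001, 0, 0, 0, 0, 0, 0.001, 0, 0, 0, 0, 0, 0.001, 0, 0, 0, 0, 0, 0.001, 0, 0, 0]
  gripper: 255

```text
time_s: 6.15
tcp_pos: [438.2, 338.0, 1.8]
eef_rot: [0.055, 0.998, 0.0, -0.0]
ft_force: [-0.1, 0.5, 0.3]
finger_gap: 20.4
grasp_force: 0.0
```

Emit:
apply_moves:
  series: [0, 0, 0, 0, 0, 0, 0, 0, 0, 0, 0, 0, 0, 0, 0, 0, 0, 0, 0, 0, 0, 0, 0, 0]

```text
time_s: 6.65
tcp_pos: [438.2, 337.9, 1.8]
eef_rot: [0.055, 0.998, 0.0, -0.0]
ft_force: [-0.3, -0.5, -0.1]
finger_gap: 17.7
grasp_force: 30.0
```

Emit:
apply_moves:
  series: [0, 0, -0.02, 0, 0, 0, 0, 0, -0.07, 0, 0, 0, 0, 0, -0.12, 0, 0, 0, 0, 0, -0.12, 0, 0, 0, 0, 0, -0.12, 0, 0, 0, 0, 0, -0.12, 0, 0, 0]

```text
time_s: 7.4
tcp_pos: [437.7, 337.0, 120.7]
eef_rot: [0.055, 0.998, -0.0, -0.001]
ft_force: [-0.6, -0.8, -1.1]
finger_gap: 17.7
grasp_force: 30.0
```

```bash
python3 - <<'E'
from h import *
np.set_printoptions(precision=2,suppress=True)
s=get_state();print(s["time_s"],s["tcp_pos"],s["ft_force"],s["ft_torque"],s["finger_gap"],s["grasp_force"])
for cam in ("top","scene"):
    im=get_image(cam);W=cloud(im);T=Rn.from_quat(s["eef_rot"])
    L=T.inv().apply(W.reshape(-1,3)-s["tcp_pos"])  # tool coords
    m=(abs(L[:,1])<12)&(L[:,0]<-45)&(L[:,0]>-175)&(L[:,2]>-60)&(L[:,2]<60)
    P=L[m];print(cam,len(P))
    if len(P)>5: print("far",P[:,0].min(),np.polyfit(P[:,0],P[:,1],1),np.percentile(P,[5,50,95],axis=0)); q=P[P[:,0]>-140];print("z fit",np.polyfit(q[:,0],q[:,2],1))
    for r in spot_point(cam,"rod_toe"): 
        px=np.round(r["position"]).astype(int); print(r["conf"],px,W[px[1],px[0]])
print(rel(rack2w(-100,0,100),tool(-6.2)))
E
```

```text
7.4 [437.68 337.03 120.72] [-0.57 -0.8  -1.09] [0.   0.   0.01] 17.7187826603697 29.999362723901868
top 80
far -154.00210116748477 [0.02 2.35] [[-151.62   -3.84  -27.01]
 [-129.72   -0.9   -21.52]
 [-102.65    3.17  -12.62]]
z fit [ -0.   -22.96]
0.84 [156 141] [694.12 448.07   7.86]
0.59 [199 176] [573.56 321.75 137.6 ]
scene 68
far -156.95170312507057 [ 0.04 -0.39] [[-153.54   -9.32  -25.48]
 [-122.52   -4.45  -21.1 ]
 [ -78.38   -0.57   -6.07]]
z fit [  0.02 -19.64]
0.93 [327 305] [ 460.87 -135.35    1.86]
0.69 [282 165] [657.21 459.6    1.71]
0.39 [295 164] [702.34 443.04   0.59]
[-0.1474, -0.292, 0.0209, 0.0, -0.08, -0.13]
```

```bash
python3 -c "
from h import *
print(rel(rack2w(-240,-1.2,120),tool(YAW)),rack2w(-240,-1.2,120))"
```

```text
[-0.0074, -0.295, 0.0011, 0.0, -0.08, -0.73] [412.62832452  43.62562306 120.        ]
```

Emit:
apply_moves:
  series: [-0.0074, -0.295, 0, 0, 0, -0.7, -0.0074, -0.295, 0, 0, 0, -0.7, -0.0074, -0.295, 0, 0, 0, -0.7, -0.0074, -0.295, 0, 0, 0, -0.7, -0.0074, -0.295, 0, 0, 0, -0.7, -0.0074, -0.295, 0, 0, 0, -0.7, -0.0074, -0.295, 0, 0, 0, -0.7, -0.0074, -0.295, 0.04, 0, 0, -0.7, -0.0074, -0.295, 0.077, 0, 0, -0.7, -0.0074, -0.295, 0.077, 0, 0, -0.7]

```text
time_s: 8.85
tcp_pos: [411.6, 45.7, 43.4]
eef_rot: [0.047, 0.999, 0.001, -0.002]
ft_force: [-0.4, 0.1, -0.4]
finger_gap: 17.6
grasp_force: 30.0
```

```bash
python3 - <<'E'
from h import *
np.set_printoptions(precision=2,suppress=True)
s=get_state();print(s["time_s"],s["tcp_pos"],s["ft_force"],w2rack(s["tcp_pos"]),rel(rack2w(-240,-1.2,42),tool(YAW),s))
im=get_image("top");W=cloud(im);save(im,"t3.png",(265,100,385,250),4)
K=w2rack(W.reshape(-1,3))
P=K[(abs(K[:,1])<22)&(K[:,0]>-180)&(K[:,0]<-62)&(K[:,2]>28)&(K[:,2]<85)]
print(len(P),P[:,0].max(),np.percentile(P,[5,50,95],axis=0)); print(np.polyfit(P[:,0],P[:,1],1),np.polyfit(P[:,0],P[:,2],1))
F=[]
for i in range(4): get_image("wrist"); F.append(get_state()["ft_force"])
print(np.array(F))
im=get_image("wrist");W=cloud(im);K=w2rack(W.reshape(-1,3))
P=K[(abs(K[:,1])<22)&(K[:,0]>-180)&(K[:,0]<-62)&(K[:,2]>28)&(K[:,2]<85)];print("wrist",len(P), np.percentile(P,[2,50,98],axis=0) if len(P) else "")
if len(P)>9: print(np.polyfit(P[:,0],P[:,1],1),np.polyfit(P[:,0],P[:,2],1))
E
```

```text
8.85 [411.6   45.67  43.42] [-0.35  0.12 -0.43] [-241.23    0.74   43.42] [-0.0012, -0.0019, 0.0014, 0.06, -0.23, 0.17]
62 -87.20860958690635 [[-133.55   -1.91   54.5 ]
 [-108.66    1.61   63.63]
 [ -89.95    4.95   69.75]]
[-0.01  0.39] [-0.18 44.07]
[[ 0.29 -0.14 -1.11]
 [-0.36  0.23 -1.11]
 [-0.08  0.13 -0.88]
 [ 0.01  0.75 -1.9 ]]
wrist 10 [[-179.64   -4.2    67.22]
 [-178.85   -1.49   68.07]
 [-178.02    2.17   68.71]]
[  -0.74 -133.55] [ -0.67 -52.37]
```

View pics/t3.png

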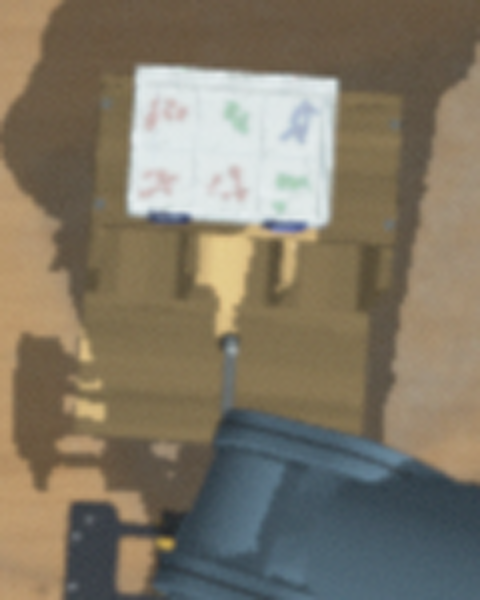

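The toe (crop (230,342)) is centred before the middle bay's mouth. Going in.

Emit:
apply_moves:
  series: [-0.03, -0.0018, 0, 0, 0, 0, -0.06, -0.0018, 0, 0, 0, 0, -0.09, -0.0018, 0, 0, 0, 0, -0.115, -0.0018, 0, 0, 0, 0, -0.116, -0.0018, 0, 0, 0, 0, -0.116, -0.0018, 0.003, 0, 0, 0, -0.116, -0.0018, 0.005, 0, 0, 0, -0.116, -0.0018, 0.005, 0, 0, 0]

```text
time_s: 10.15
tcp_pos: [527.4, 30.7, 39.4]
eef_rot: [0.049, 0.999, 0.0, -0.001]
ft_force: [-0.1, 1.3, -0.6]
finger_gap: 18.1
grasp_force: 30.0
```

```bash
cat > st.py <<'E'
from h import *
np.set_printoptions(precision=2,suppress=True)
F=[]
for i in range(4): get_image("scene"); s=get_state();F.append(s["ft_force"])
print(s["time_s"],w2rack(s["tcp_pos"]),RR.inv().apply(np.mean(F,0)),np.array(F)[:,2],rel(s["tcp_pos"],tool(YAW),s)[3:])
E
python3 st.py
```

```text
10.35 [-123.8    -2.75   39.63] [-0.16 -0.52 -1.18] [-1.   -1.21 -1.29 -1.23] [0.04, -0.02, -0.04]
```

Emit:
apply_moves:
  series: [0, 0.001, 0.0015, 0, 0, 0, 0, 0.001, 0.003, 0, 0, 0, 0, 0.001, 0.004, 0, 0, 0, 0, 0.001, 0.004, 0, 0, 0]

```text
time_s: 10.85
tcp_pos: [528.3, 31.7, 35.5]
eef_rot: [0.049, 0.999, 0.0, -0.0]
ft_force: [-0.3, -0.1, -2.1]
finger_gap: 17.6
grasp_force: 30.0
```

Emit:
apply_moves:
  series: [0, 0, 0.0005, 0, 0, 0, 0, 0, 0.001, 0, 0, 0, 0, 0, 0.001, 0, 0, 0]

```text
time_s: 11.22
tcp_pos: [528.3, 31.7, 34.5]
eef_rot: [0.049, 0.999, 0.0, -0.0]
ft_force: [0.3, 1.4, -1.5]
finger_gap: 17.7
grasp_force: 30.0
```

```bash
python3 st.py
```

```text
11.425 [-123.68   -1.78   34.57] [ 0.02  0.4  -1.21] [-1.25 -0.67 -1.79 -1.14] [0.04, -0.02, -0.04]
```

Emit:
apply_moves:
  series: [0, 0, 0.0004, 0, 0, 0, 0, 0, 0.0008, 0, 0, 0, 0, 0, 0.0008, 0, 0, 0]

```text
time_s: 11.8
tcp_pos: [528.3, 31.7, 33.8]
eef_rot: [0.049, 0.999, 0.0, -0.0]
ft_force: [0.6, -0.2, -0.5]
finger_gap: 17.8
grasp_force: 30.0
```

```bash
python3 st.py
```

```text
12.0 [-123.65   -1.75   33.81] [ 0.43  0.22 -0.9 ] [-0.94 -0.55 -1.06 -1.06] [0.04, -0.01, -0.04]
```

Emit:
apply_moves:
  series: [0, 0, 0.0004, 0, 0, 0, 0, 0, 0.0008, 0, 0, 0, 0, 0, 0.0008, 0, 0, 0]

```text
time_s: 12.38
tcp_pos: [528.4, 31.7, 33.0]
eef_rot: [0.049, 0.999, 0.0, -0.0]
ft_force: [-1.1, -0.2, 0.3]
finger_gap: 17.9
grasp_force: 30.0
```

```bash
python3 st.py
```

```text
12.575 [-123.66   -1.73   33.01] [-0.54  0.12  0.11] [-0.03  0.7   0.1  -0.33] [0.04, -0.01, -0.04]
```

Emit:
apply_moves:
  series: [0, 0, 0.0005, 0, 0, 0, 0, 0, 0.0011, 0, 0, 0, 0, 0, 0.0011, 0, 0, 0]

```text
time_s: 12.95
tcp_pos: [528.3, 31.8, 31.9]
eef_rot: [0.049, 0.999, 0.0, -0.0]
ft_force: [-1.3, -0.0, 1.5]
finger_gap: 17.5
grasp_force: 30.0
```

```bash
python3 st.py
```

```text
13.15 [-123.7    -1.73   31.9 ] [-1.08 -0.08  1.06] [0.79 1.03 1.11 1.32] [0.04, -0.02, -0.04]
```

Emit:
apply_moves:
  series: [0, 0, 0.0005, 0, 0, 0, 0, 0, 0.001, 0, 0, 0, 0.003, 0, 0.0012, 0, 0, 0, 0.006, 0, 0.0014, 0, 0, 0, 0.009, 0, 0.0016, 0, 0, 0, 0.012, 0, 0.0018, 0, 0, 0]

```text
time_s: 13.9
tcp_pos: [516.3, 32.9, 30.1]
eef_rot: [0.049, 0.999, 0.0, 0.0]
ft_force: [1.0, 0.2, 0.8]
finger_gap: 17.6
grasp_force: 30.0
```

```bash
python3 st.py
```

```text
14.1 [-136.08   -1.8    30.01] [-0.62  0.44  1.17] [1.25 1.71 0.47 1.26] [0.03, -0.05, -0.04]
```

Emit:
apply_moves:
  series: [0, 0, 0.0007, 0, 0, 0, 0.003, 0, 0.0009, 0, 0, 0, 0.007, 0, 0.0012, 0, 0, 0, 0.011, 0, 0.0014, 0, 0, 0, 0.015, 0, 0.0017, 0, 0, 0, 0.019, 0, 0.002, 0, 0, 0, 0.023, 0, 0.0022, 0, 0, 0]

```text
time_s: 14.98
tcp_pos: [493.3, 35.2, 27.9]
eef_rot: [0.049, 0.999, 0.0, -0.0]
ft_force: [1.5, 0.3, 1.0]
finger_gap: 17.6
grasp_force: 30.0
```

```bash
python3 st.py; python3 - <<'E'
from h import *
np.set_printoptions(precision=1,suppress=True)
for n in ("top","wrist","scene"):
    im=get_image(n);W=cloud(im);K=w2rack(W.reshape(-1,3));hsv=cv2.cvtColor(im["color"],cv2.COLOR_RGB2HSV).reshape(-1,3)
    P=K[(abs(K[:,1])<26)&(K[:,0]>-60)&(K[:,0]<50)&(K[:,2]<45)&(K[:,2]>20)];print(n,len(P),np.percentile(P,[2,50,98],axis=0) if len(P) else "")
E
```

```text
15.175 [-159.34   -1.77   27.77] [-0.77  0.27  0.87] [1.13 0.55 0.64 1.15] [0.03, -0.08, -0.03]
top 39 [[-32.  -10.7  23.3]
 [-24.4   7.2  28.4]
 [-19.3  18.2  32.5]]
wrist 0 
scene 73 [[-56.9  15.9  23.7]
 [-30.6  22.3  34. ]
 [ -2.   24.7  43.6]]
```

The tin follows: its front edge shows at the roof's edge as expected. Continuing.

Emit:
apply_moves:
  series: [0, 0, 0.0007, 0, 0, 0, 0.004, 0, 0.0009, 0, 0, 0, 0.008, 0, 0.0011, 0, 0, 0, 0.012, 0, 0.0014, 0, 0, 0, 0.016, 0, 0.0016, 0, 0, 0, 0.02, 0, 0.0018, 0, 0, 0, 0.024, 0, 0.002, 0, 0, 0, 0.028, 0, 0.0022, 0, 0, 0, 0.032, 0, 0.0024, 0, 0, 0]

```text
time_s: 16.45
tcp_pos: [461.5, 38.3, 25.5]
eef_rot: [0.049, 0.999, 0.0, -0.0]
ft_force: [0.7, -0.3, 1.1]
finger_gap: 17.6
grasp_force: 30.0
```

```bash
cat > tn.py <<'E'
from h import *
from scipy.optimize import least_squares
np.set_printoptions(precision=1,suppress=True)
im=get_image("top");W=cloud(im);K=w2rack(W.reshape(-1,3));hsv=cv2.cvtColor(im["color"],cv2.COLOR_RGB2HSV).reshape(-1,3)
P=K[(abs(K[:,1])<26)&(K[:,0]>-130)&(K[:,0]<-25)&(K[:,2]<38)&(K[:,2]>16)]
print(len(P),np.percentile(P,[2,50,98],axis=0) if len(P) else "")
E
python3 st.py;python3 tn.py
```

```text
16.65 [-191.29   -1.78   25.37] [-0.97 -0.03  1.12] [0.81 1.74 1.22 0.72] [0.03, -0.07, -0.03]
212 [[-62.8 -24.7  18.3]
 [-43.1   2.5  27.7]
 [-26.   20.7  33.8]]
```

Emit:
apply_moves:
  series: [0, 0, 0.0005, 0, 0, 0, 0.004, 0, 0.0006, 0, 0, 0, 0.008, 0, 0.0008, 0, 0, 0, 0.012, 0, 0.001, 0, 0, 0, 0.016, 0, 0.0012, 0, 0, 0, 0.02, 0, 0.0013, 0, 0, 0, 0.024, 0, 0.0015, 0, 0, 0, 0.028, 0, 0.0016, 0, 0, 0]

```text
time_s: 17.7
tcp_pos: [433.5, 41.1, 23.9]
eef_rot: [0.049, 0.999, 0.0, -0.0]
ft_force: [0.9, 0.5, 1.2]
finger_gap: 17.8
grasp_force: 30.0
```

```bash
python3 st.py;python3 tn.py
```

```text
17.9 [-219.29   -1.77   23.8 ] [-0.09  0.25  0.72] [ 0.67  1.86 -0.45  0.8 ] [0.03, -0.07, -0.03]
228 [[-89.7 -24.6  20.4]
 [-67.7   2.4  26.3]
 [-39.7  21.2  33.2]]
```

Emit:
apply_moves:
  series: [0, 0, 0.0006, 0, 0, 0, 0.004, 0, 0.0008, 0, 0, 0, 0.008, 0, 0.001, 0, 0, 0, 0.012, 0, 0.0012, 0, 0, 0, 0.016, 0, 0.0014, 0, 0, 0, 0.02, 0, 0.0015, 0, 0, 0, 0.024, 0, 0.0017, 0, 0, 0, 0.027, 0, 0.0018, 0, 0, 0]

```text
time_s: 18.95
tcp_pos: [406.7, 43.8, 22.1]
eef_rot: [0.049, 0.999, 0.0, -0.0]
ft_force: [0.8, -0.1, 0.8]
finger_gap: 17.4
grasp_force: 30.0
```

```bash
python3 st.py;python3 tn.py
```

```text
19.15 [-246.19   -1.75   22.01] [-0.47  0.    1.36] [0.69 1.17 1.31 2.28] [0.03, -0.06, -0.04]
229 [[-116.3  -24.7   19.2]
 [ -93.9    2.4   25.7]
 [ -40.1   20.6   31.5]]
```

The tin stands about 14 mm clear of the mouths. Lifting straight off.

Emit:
apply_moves:
  series: [0, 0, -0.003, 0, 0, 0, 0, 0, -0.015, 0, 0, 0, 0, 0, -0.05, 0, 0, 0, 0, 0, -0.1, 0, 0, 0, 0, 0, -0.1, 0, 0, 0, 0, 0, -0.1, 0, 0, 0]

```text
time_s: 19.95
tcp_pos: [406.6, 43.1, 122.0]
eef_rot: [0.049, 0.999, 0.0, -0.0]
ft_force: [-0.1, -0.2, -2.2]
finger_gap: 17.6
grasp_force: 30.0
```

```bash
python3 st.py;python3 tn.py; python3 - <<'E'
from h import *
W=np.load("top0.npz")["W"].reshape(-1,3);m=(W[:,0]>430)&(W[:,0]<720)&(W[:,1]>170)&(W[:,1]<295)
print(m.sum(),np.percentile(W[m],[0,1,50,99,100],axis=0)[:,2], rel([520,235,122],tool(YAW)))
E
```

```text
20.15 [-246.36   -1.86  121.37] [-0.28 -0.06 -1.03] [-1.21 -0.34 -1.59 -0.97] [0.04, -0.12, -0.02]
220 [[-117.   -24.6   18.9]
 [ -96.     3.1   25. ]
 [ -39.1   20.8   31.4]]
5435 [-9.89744106 -6.30106203 -0.15156016  6.31257489  8.44315367] [-0.0944, 0.2015, -0.0006, 0.04, -0.11, -0.02]
```

Emit:
apply_moves:
  series: [0, 0.06, 0, 0, 0, 0, 0, 0.12, 0, 0, 0, 0, 0, 0.18, 0, 0, 0, 0, -0.02, 0.2, 0, 0, 0, 0, -0.06, 0.2, 0, 0, 0, 0, -0.094, 0.2, 0.02, 0, 0, 0, -0.094, 0.2, 0.06, 0, 0, 0, -0.094, 0.2, 0.1, 0, 0, 0, -0.094, 0.2, 0.105, 0, 0, 0, -0.094, 0.2, 0.105, 0, 0, 0]

```text
time_s: 21.45
tcp_pos: [520.0, 234.1, 17.7]
eef_rot: [0.049, 0.999, 0.001, -0.0]
ft_force: [0.9, 0.0, -0.8]
finger_gap: 17.9
grasp_force: 30.0
```

```bash
python3 st.py; python3 - <<'E'
from h import *
s=get_state();print(s["tcp_pos"]);im=get_image("scene");W=cloud(im).reshape(-1,3);L=(tool(YAW)).inv().apply(W-s["tcp_pos"])
P=L[(abs(L[:,1])<12)&(L[:,0]<-50)&(L[:,0]>-175)&(L[:,2]<5)&(L[:,2]>-60)];print(len(P),np.polyfit(P[:,0],P[:,2],1))
E
```

```text
21.65 [-150.81  198.83   18.64] [-0.14  0.25 -1.41] [-0.81 -1.85 -1.4  -1.57] [0.1, 0.09, -0.04]
[520.91403409 234.00158333  18.63657437]
58 [ -0.16718844 -43.70051026]
```

Lower gently to the worktop.

Emit:
apply_moves:
  series: [0, 0, 0.006, 0, 0, 0, 0, 0, 0.011, 0, 0, 0, 0, 0, 0.014, 0, 0, 0, 0, 0, 0.0155, 0, 0, 0, 0, 0, 0.0155, 0, 0, 0]

```text
time_s: 22.32
tcp_pos: [520.3, 233.5, 1.9]
eef_rot: [0.049, 0.999, 0.0, -0.0]
ft_force: [0.3, -1.8, 3.8]
finger_gap: 17.6
grasp_force: 30.0
```

```bash
python3 st.py
```

```text
22.525 [-151.38  198.26    1.87] [ 0.73 -0.69  2.7 ] [2.44 2.42 2.79 3.16] [0.04, -0.0, -0.05]
```

Emit:
apply_moves:
  series: [0, 0, -0.001, 0, 0, 0, 0, 0, -0.001, 0, 0, 0, 0, 0, -0.001, 0, 0, 0, 0, 0, -0.001, 0, 0, 0, 0, 0, -0.001, 0, 0, 0, 0, 0, -0.001, 0, 0, 0]
  gripper: 0

```text
time_s: 23.28
tcp_pos: [520.1, 233.5, 2.7]
eef_rot: [0.049, 0.999, 0.0, -0.0]
ft_force: [0.5, 0.3, -0.2]
finger_gap: 75.7
grasp_force: 0.0
```

Emit:
apply_moves:
  series: [0, 0, -0.03, 0, 0, 0, 0, 0, -0.08, 0, 0, 0, 0, 0, -0.14, 0, 0, 0, 0, 0, -0.2, 0, 0, 0, 0.04, 0.05, -0.22, 0, 0, 0, 0.04, 0.1, -0.22, 0, 0, 0, 0.04, 0.15, -0.22, 0, 0, 0, 0.04, 0.2, -0.22, 0, 0, 0, 0.04, 0.2, -0.22, 0, 0, 0]

```text
time_s: 24.4
tcp_pos: [497.6, 440.7, 222.9]
eef_rot: [0.047, 0.999, 0.002, -0.001]
ft_force: [-0.7, 0.2, 0.1]
finger_gap: 88.2
grasp_force: 0.0
```

```bash
python3 st.py;python3 tn.py; python3 - <<'E'
from h import *
im=get_image("top");save(im,"t9.png",(170,90,380,300),2.8)
E
```

```text
24.6 [-190.59  396.76  222.62] [ 0.04 -0.43 -0.21] [-0.62  0.31 -0.05 -0.48] [-0.03, 0.0, -0.12]
24 [[-78.5 -25.5  18.4]
 [-66.1 -17.7  25.7]
 [-27.7   5.6  34.9]]
```

View pics/t9.png

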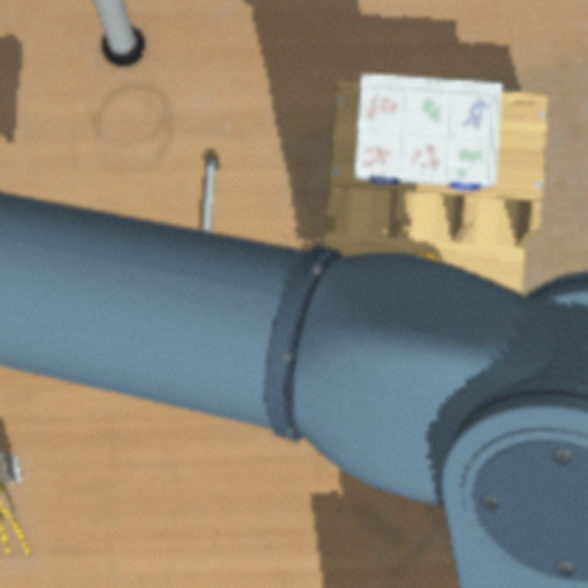

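The rod lies left of the rack (toe at (210,158)); the arm hides the tin in this view apart from its edge at (428,255). I'll check from the scene camera.

```bash
python3 - <<'E'
from h import *
np.set_printoptions(precision=1,suppress=True)
im=get_image("scene");W=cloud(im);K=w2rack(W.reshape(-1,3))
for r in spot_point("scene","tin_mid")[:2]: 
    print("tin",r["conf"],r["position"],w2rack(onplane(im,r["position"],16)))
P=K[(abs(K[:,1])<35)&(K[:,0]>-140)&(K[:,0]<-62)&(K[:,2]<40)&(K[:,2]>22)];print(len(P),P.min(0),P.max(0),np.median(P,0))
W=W.reshape(-1,3);P=W[(abs(W[:,1]-235)<40)&(W[:,0]>430)&(W[:,0]<720)&(W[:,2]>18)&(W[:,2]<60)];print("rod",len(P),np.percentile(P,[2,50,98],axis=0))
save(im,"s9.png",(210,140,410,290),4)
E
```

```text
tin 0.64 [325.8, 251.2] [-93.3 -10.5  16. ]
145 [-118.1  -27.5   22.3] [-71.2  19.7  33.5] [-94.7  -4.8  25.9]
rod 260 [[460.7 213.4  18.5]
 [524.9 224.4  27.1]
 [658.7 240.9  34.6]]
```

View pics/s9.png

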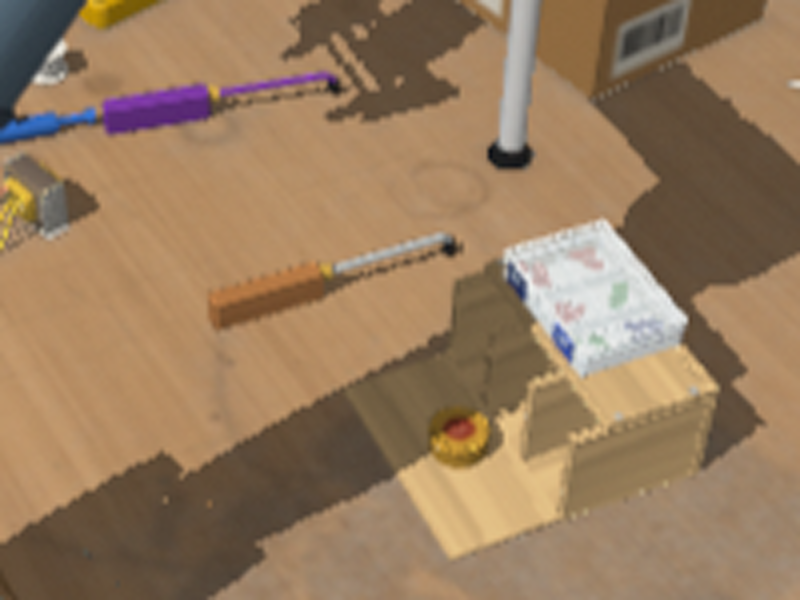

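The tin (459,437) stands upright on the board in front of the bay. The rod (265,295)–(450,243) lies on the worktop clear of both.

```bash
python3 -c "
from cell import *
print(close_job())"
```

```text
the job is handed in; nothing more can be done
None
```

The flux tin now stands upright about 14 mm clear of the middle bay's mouth. The rod lies on the worktop left of the rack, clear of rack and tin. The rod went only into the middle bay, though I didn't look into the other two bays again at the end. Press readings at each stop were about 2 to 3 N, and the job was handed in at about 25 s.

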